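# Seat a tablet punch in the length gauge

## Robot

A 6-joint arm with a two-finger parallel gripper is mounted at the origin on the work surface. World frame = base frame: x ahead of the robot, y to its left, z up, the work surface at z = 0. Lengths are in m, angles in rad, forces in N, time in s.
With the tool pointing down it reaches from about 0.375 to 0.925 m from the base axis. Payload 5.7 kg.
Tool frame: the origin (TCP) lies on the centre line of the jaws, within the pads' length; the fingertips stand ctrl.tcp_to_tips ahead of it and the grasp point (between the pads) lies 2 mm behind it (ctrl.tcp_to_tips is the distance from the TCP to the fingertips, in m); z points along the fingers, y is the line along which they close (so a half turn about z gives the same grasp; the last joint's range is limited). The gripper opens to 85 mm and grips with 20 to 120 N. Pads are 22 mm wide; open, the fingers measure 114 mm over their backs; the gripper's body (76 mm by 85 mm) begins 54 mm behind the grasp point. The pads swing forward as they close: fully open they stand 13 mm farther back than shut.
Start: joints at [1.084, 0.359, 1.51, -0, 1.272, -0.115], TCP at [0.218, 0.559, 0.248] pointing down, gripper open.
Joint ranges: [-2.97, 2.97], [-1.01, 2.36], [0.21, 2.38], [-0.96, 4.11], [0.2, 2.71], [-2.98, 2.98]. Speed limits (rad/s): [2.39, 2.39, 3.14, 3.14, 3.14, 3.14].

## Interface

Orientations are given as a 3x3 rotation matrix whose columns are the frame's x, y, z axes.
In Python, from station import ctrl gives the robot as it stands.
- The arm moves only by the tool send_rows, never from a script. Its argument "rows" is a list of rows, each an object of numbers: "tx", "ty", "tz": the shift along the tool's x, y, z in m; "turn": the turn about the tool's z in rad. A call has 1 to 5 rows; each row shifts and turns the commanded pose from where the row before left it, along the tool's axes as they then stand; what a row does not reach is not made up. A row lasts 1/10 s, in which the tool goes at most 50 mm and 8.59 degrees, less where a joint would pass 70% of its speed; a pose out of reach is approached as far as the arm can. A call with a gripper value outside its range is refused whole. "gripper" is the gripper's target within -1 to 1 (shut at 1, half-way at 0, fully open at -1), set as the call begins (left out, the last holds). The fingers move at their own pace and stop on an object; "newtons" is the grip in N (left out, the last holds). Time passes only in rows, so rows that do not move let the fingers close. It gives the time, the measured TCP pose, the force, the opening and the grip force at its end, in the units of the state.
- ctrl.read_state(): the state, without advancing time (a new reading comes with each control period).
- ctrl.snapshot(name): name is "scene" or "side" or "wrist"; returns (picture, depth): 400x640x3 uint8, red, green, blue; 400x640 float32, m along the optical axis (not along the pixel's ray), 0 where there is no reading.
- ctrl.camera_info(name): a dict with "fx", "fy", "cx", "cy" (pixels), "R" (3x3) and "t" (3): a world point X has camera coordinates R X + t; the wrist camera has in their place "hand_eye" (4x4, takes a point from camera to tool coordinates, whose origin is the TCP and whose axes are the flange's). Camera axes: x right, y down, z forward; pixel columns grow to the right and rows downward; lengths in m; the calibration is good to about 2 mm. A picture is of the moment at which its call begins: read the wrist's pose just before it. camera_info takes no time and is no camera call.
- ctrl.hand_in(): hands the job in; it is judged then, once.
Trained networks look in the newest picture that a camera, given by its name, has taken for a name from the list of things; names that differ only in an ending like _2 or _b are one class to them, and where a whole thing is asked for, a point or a joint stands for the part that bears it (a point fixed in the world has none). Each returns a list of dicts, best first, with "confidence" (0 to 1); they miss things now and then, are a little off and sometimes report something else, mostly with a low value. They report only what shows in the picture. A call takes as long as a camera call. They do not tell look-alikes from the thing itself.
- ctrl.silhouettes(camera, query): "region" (400x640 bool, what is visible of it) and "box" ([left, top, right, bottom] in pixels, round what is visible of it).
The state is a dict: "clock": time; "joint_positions": joint angles; "qd": joint speeds; "tau": joint torques, N m; "ee_pos": TCP position; "eef_rot": TCP orientation; "force": force on the tool from outside, world axes, zero at the start; "moment": the same for the moment, N m; "opening": opening from 0.0 (shut) to 1.0 (fully open); "finger_force": force on a finger pad.
Only numpy, scipy, OpenCV 4.12 (cv2) and the standard library are available. Lean on these libraries where they do the work, as an engineer would, in place of code of your own. Each camera call takes 0.05 s, during which the arm holds its last target. There are 200 camera calls.

## Task

Take the narrow-tipped punch from the tray, lay it gently in the two V rests of the length gauge with its head towards the stop screw, then slide it back along the rests and press its head against the screw with about 10 N for a second, so that it sits fully home on the V flanks and on the stop. Let go of it and slide the indicator by its black post all the way forward to the end of its travel, so that the spindle bears on the punch's tip. Do not knock the spindle, and leave the other punch, the die and the jar where they are.

Things in the scene. Friction and masses are not known exactly. Their poses are not given: they have to be found in the camera images.
- punch: narrow-tipped steel tablet-press punch, 134 mm long, 0.3 to 0.6 kg, lying level. Origin on its axis at mid barrel; y axis from head to tip (it may be rolled about it). Along y, in mm: head, 31.8 diameter, -64 to -55; neck, 19 diameter, to -43; barrel, 25.4 diameter, -43 to +43; tip, 10 diameter, to +70. In the tray its axis is 36 mm above the table. Grip it across the barrel at its origin
- head (a point): centre of the punch's flat head face (y = -64 mm of the punch)
- tip (a point): centre of the punch's tip face (y = +70 mm of the punch)
- wide_punch: the other punch in the tray, alike but with a wide tip, 20 mm diameter; leave it. Origin and axes as the punch's. The two lie parallel, 80 mm apart, heads the same way; which cradle holds which varies
- tray: fixed grey plastic tray, 170 x 160 mm, 6 mm floor, origin under its middle. Along its y axis, at x = -40 and +40 mm, two pairs of V cradles (35 mm high, 51 mm wide) hold the punches by their barrels; between the cradles of a pair 54 mm are free for fingers, at least 20 mm each way from a punch's origin, down to the floor
- gauge: fixed punch length gauge: dark steel base 110 x 306 mm, 18 mm high. Origin under its middle, z up; y runs lengthwise from the stop post (front face at -130 mm) to the indicator. Two oiled steel V rests (90 degree V, 34 mm wide at the top, 51 mm above the table, 51 mm wide, 14 mm long) are centred at y = -84 and -19 mm; between them 51 mm are free for fingers, down to the base
- stop: the back stop: fixed post 40 mm wide, 72 mm high. Origin where the rests' axis meets its front face, 52 mm above the table; axes as the gauge's, face towards +y. From it a steel set screw with a flat round end, 22 mm diameter, stands out along +y, locked rigid by the last user anywhere from 6 to 18 mm. This pose does not tell how far: find the screw's end by feel. The head must meet it
- rests (a point): point on the axis of the V rests midway between them, 52 mm above the table (the axis of a punch lying in them), 78.5 mm along +y from the post's face. The head hangs free between screw and first rest (which begins 39 mm from the post's face), so lay the punch with its head face 20 to 26 mm from the post's face. Sliding it along the rests then takes under 2 N, more if it is also pressed down
- indicator (a joint): travel of the indicator carriage in m: 0 fully back, 0.040 at its end stop towards the punch (the gauge's -y); starts between 0 and 0.008; stays where it is left; slides with about 6 N. At the end stop a punch that is fully home presses the spindle in by 4 to 16 mm
- post (a point): the carriage's black upright post, 16 mm diameter, 32 mm tall, top 86 mm above the table; this point is on its axis 14 mm below its top; it moves with the carriage. The dial, 40 mm diameter and 61 mm high above the table, stands 40 mm from it towards the punch
- spindle: the indicator's sprung steel spindle, 5 mm thick, on the V rests' axis; origin at its rounded end, which looks to the gauge's -y. It yields up to 20 mm along the axis against 2 to 4 N. With the carriage fully back its end is 176 mm along +y from the stop post's face
- die: loose steel tablet die, a ring 38 mm in diameter, 24 mm high; leave it. Origin under its middle
- bottle: loose white tablet jar, 46 mm in diameter, 78 mm high; leave it. Origin under its middle
Things that resemble listed ones, but are neither listed nor needed, are in the scene too. What is shaped like the punch but purple or turquoise is not meant.

How it is judged:
By the outcome, as a careful person would: the job done as asked, in the order asked, and still so for the second after the job is handed in, with the robot touching nothing.
It also fails if it takes over 61 s, if anything falls off the work surface, if the arm or the gripper's body presses on something with over 40 N, if the wrist force passes 120 N, or if a joint passes its speed limit or range.

## Working session

There is one attempt and no reset: what is moved stays moved. The work goes in short steps, Python scripts to look and compute and a tool call to move; the robot and the scene stay as the last step left them, time stands still between calls to the robot, and variables do not carry over. Pictures are saved under pics/ and viewed, at most 10 in all, crops included, and the job is handed in when it is done.

Besides the shell and the picture viewer there is one more tool, called after "Emit:" as a command line: name --argument value ..., lists and objects as JSON in quotes. send_rows: Moves the arm, as the interface text tells. Its arguments: {"type":"object","properties":{"rows":{"type":"array","items":{"type":"object","properties":{"tx":{"type":"number"},"ty":{"type":"number"},"tz":{"type":"number"},"turn":{"type":"number"}}}},"gripper":{"type":"number"},"newtons":{"type":"number"}},"required":["rows"]}

```bash
mkdir -p pics; cat > h.py <<'E'
import numpy as np, cv2
from station import ctrl
def pts(cam,depth,mask=None,st=None):
    i=ctrl.camera_info(cam)
    v,u=np.nonzero((depth>0)&(mask if mask is not None else True))
    z=depth[v,u]; P=np.c_[(u-i['cx'])/i['fx']*z,(v-i['cy'])/i['fy']*z,z]
    if 'R' in i: return (P-np.array(i['t']))@np.array(i['R'])
    H=np.array(i['hand_eye']); P=P@H[:3,:3].T+H[:3,3]
    return P@np.array(st['eef_rot']).T+np.array(st['ee_pos'])
def save(n,im): cv2.imwrite('pics/'+n+'.png',im[...,::-1])
E
python3 - <<'E'
from h import *
s=ctrl.read_state();print({k:np.round(v,3).tolist() for k,v in s.items()},ctrl.tcp_to_tips)
for c in ['scene','side']:
    im,d=ctrl.snapshot(c);save(c,im);np.save(c+'_d.npy',d)
    for q in ['punch','wide_punch','gauge','tray','post','stop','spindle','die','bottle']:
        for r in ctrl.silhouettes(c,q)[:3]:
            P=pts(c,d,r['region'])
            print(c,q,round(r['confidence'],2),np.round(r['box']).tolist(),np.round(np.median(P,0),3),np.round(np.percentile(P,[2,98],axis=0),3).tolist() if len(P) else '')
print(ctrl.camera_info('wrist'))
E
```

```text
{'clock': 0.0, 'joint_positions': [1.084, 0.359, 1.511, -0.0, 1.273, -0.115], 'qd': [-0.0, -0.0, -0.001, 0.0, -0.0, 0.001], 'tau': [0.002, -52.763, -27.862, 0.0, 0.013, -0.0], 'ee_pos': [0.218, 0.558, 0.247], 'eef_rot': [[-0.932, 0.363, -0.001], [0.363, 0.932, -0.002], [0.0, -0.002, -1.0]], 'force': [0.467, -0.803, -0.192], 'moment': [0.026, 0.019, -0.01], 'finger_force': 0.0, 'opening': 0.999} 0.017
scene punch 0.85 [378.0, 141.0, 421.0, 155.0] [0.434 0.439 0.023] [[0.413, 0.386, 0.011], [0.449, 0.513, 0.031]]
scene punch 0.78 [243.0, 176.0, 290.0, 181.0] [0.35  0.057 0.023] [[0.316, 0.002, 0.01], [0.384, 0.106, 0.03]]
scene punch 0.56 [325.0, 166.0, 363.0, 198.0] [0.477 0.221 0.046] [[0.443, 0.166, 0.007], [0.495, 0.292, 0.051]]
scene wide_punch 0.84 [349.0, 182.0, 387.0, 219.0] [0.553 0.238 0.045] [[0.531, 0.184, 0.006], [0.573, 0.313, 0.052]]
scene gauge 0.9 [192.0, 231.0, 328.0, 310.0] [ 0.581 -0.085  0.019] [[0.505, -0.223, 0.01], [0.647, 0.063, 0.072]]
scene tray 0.8 [316.0, 162.0, 397.0, 233.0] [0.514 0.235 0.007] [[0.421, 0.157, 0.001], [0.599, 0.325, 0.038]]
scene post 0.83
[... 1799 characters left out ...]
0.073]]
side die 0.73 [422.0, 224.0, 438.0, 240.0] [ 0.703 -0.075  0.02 ] [[0.693, -0.089, 0.001], [0.727, -0.056, 0.025]]
side bottle 0.77 [331.0, 242.0, 352.0, 286.0] [ 0.426 -0.067  0.049] [[0.412, -0.078, -0.001], [0.458, -0.038, 0.079]]
{'fx': 354.60273825087893, 'fy': 354.60273825087893, 'cx': 321.82359605883386, 'cy': 197.62959341546212, 'hand_eye': array([[-5.37604922e-04, -9.63409248e-01, -2.68034198e-01,
         7.02451859e-02],
       [ 9.99999755e-01, -3.97841635e-04, -5.75749217e-04,
        -5.45087484e-04],
       [ 4.48046957e-04, -2.68034441e-01,  9.63409226e-01,
        -1.26692631e-01],
       [ 0.00000000e+00,  0.00000000e+00,  0.00000000e+00,
         1.00000000e+00]])}
```

```bash
python3 - <<'E'
import cv2
im=cv2.imread('pics/scene.png')[135:335,180:440]
cv2.imwrite('pics/scene_crop.png',cv2.resize(im,None,fx=3,fy=3,interpolation=cv2.INTER_CUBIC))
E
```

```text
(no output)
```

View pics/scene_crop.png

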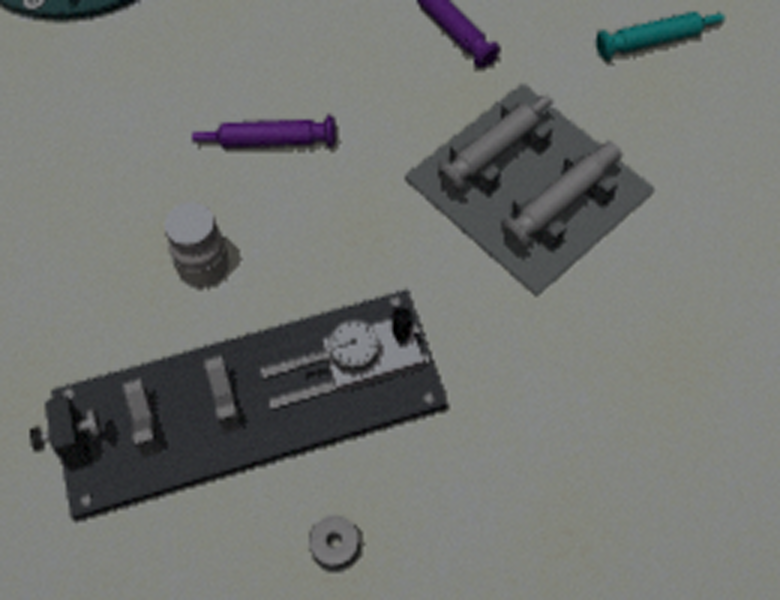

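The scene shows these candidates. Tray-left is the narrow-tipped steel punch at full-picture (345,182), and tray-right is the wide-tipped one at (368,198). The look-alikes are purple at (268,179) and (333,145), and turquoise at (400,146). I choose (345,182), head at the lower left (331,192). Next I get the axes from depth.

```bash
python3 - <<'E'
from h import *
d=np.load('scene_d.npy'); P=pts('scene',d)
def box(c,r,z0,z1):
    m=(np.hypot(P[:,0]-c[0],P[:,1]-c[1])<r)&(P[:,2]>z0)&(P[:,2]<z1); return P[m]
for n,c in [('punch',(.475,.222)),('wide',(.55,.24))]:
    Q=box(c,.1,.040,.06); 
    # split by line between
    (a,b),(w,h),t=cv2.minAreaRect(Q[:,:2].astype(np.float32)); print(n,len(Q),a,b,w,h,t,Q[:,2].max())
for n,c,r,z in [('gauge',(.575,-.085),.2,(.010,.024)),('tray',(.515,.235),.13,(.003,.012))]:
    Q=box(c,r,*z); R=cv2.minAreaRect(Q[:,:2].astype(np.float32)); print(n,R,cv2.boxPoints(R).round(3).tolist())
im,_=ctrl.snapshot('scene')
for q in ['punch','wide_punch']:
    for r in ctrl.silhouettes('scene',q):
        Q=pts('scene',d,r['region']); Q=Q[Q[:,2]>.036]
        if len(Q)<60: continue
        print(q,np.round(r['box']).tolist(),len(Q),cv2.minAreaRect(Q[:,:2].astype(np.float32)),cv2.fitLine(Q[:,:2].astype(np.float32),cv2.DIST_HUBER,0,.01,.01).ravel().round(3))
E
```

```text
punch 614 0.5111593008041382 0.2385486364364624 0.10490310937166214 0.13441336154937744 10.82288932800293 0.0533723132622866
wide 644 0.5102893114089966 0.24040593206882477 0.10434339195489883 0.13554435968399048 13.421709060668945 0.0533723132622866
gauge ((0.5725304484367371, -0.07448947429656982), (0.3160655200481415, 0.24011559784412384), 48.7838134765625) [[0.3779999911785126, -0.11400000005960464], [0.5590000152587891, -0.2720000147819519], [0.7670000195503235, -0.03500000014901161], [0.5860000252723694, 0.12300000339746475]]
tray ((0.5184118747711182, 0.23270505666732788), (0.24257971346378326, 0.25181281566619873), 19.54277229309082) [[0.3619999885559082, 0.3109999895095825], [0.44600000977516174, 0.0729999989271164], [0.675000011920929, 0.1550000011920929], [0.5910000205039978, 0.3919999897480011]]
punch [325.0, 168.0, 360.0, 199.0] 339 ((0.47165054082870483, 0.23015743494033813), (0.02857964299619198, 0.1342369168996811), 15.942618370056152) [ 0.22  -0.976  0.476  0.221]
wide_punch [347.0, 180.0, 385.0, 218.0] 384 ((0.5506369471549988, 0.25036710500717163), (0.025680385529994965, 0.13476359844207764), 11.443937301635742) [ 0.219 -0.976  0.553  0.244]
```

Emit:
send_rows --rows '[{"tx": -0.036, "ty": -0.022}, {"tx": -0.036, "ty": -0.022}, {"tx": -0.036, "ty": -0.022}, {"tx": -0.036, "ty": -0.022}, {"tx": -0.036, "ty": -0.022}]'

```text
invalid input
```

Emit:
send_rows --rows '[{"tx": -0.036, "ty": -0.022}, {"tx": -0.036, "ty": -0.022}, {"tx": -0.036, "ty": -0.022}, {"tx": -0.036, "ty": -0.022}, {"tx": -0.036, "ty": -0.022}]'

```text
invalid input
```

Emit:
send_rows --rows '[{"turn": 0.14}, {"turn": 0.14}, {"turn": 0.14}, {"turn": 0.14}, {"turn": 0.14}]'

```text
invalid input
```

Emit:
send_rows --rows '[{"turn": 0.14}, {"turn": 0.137}, {}]'

```text
invalid input
```

```bash
python3 - <<'E'
from h import *
s=ctrl.read_state();print(s['clock'],np.round(s['ee_pos'],4),np.round(s['eef_rot'],4).tolist(),s['force'],np.round(s['joint_positions'],3))
im,d=ctrl.snapshot('wrist');save('w1',im)
R=np.array(s['eef_rot'])
for q in ['punch','wide_punch','tray']:
    for r in ctrl.silhouettes('wrist',q)[:3]:
        Q=pts('wrist',d,r['region'],s); print(q,round(r['confidence'],2),np.round(r['box']),len(Q),Q[:,2].max() if len(Q) else 0)
        if q=='tray': continue
        A=Q[Q[:,2]>.034][:,:2].astype(np.float32)
        f=cv2.fitLine(A,cv2.DIST_HUBER,0,.01,.01).ravel(); rect=cv2.minAreaRect(A); print(f.round(4),rect)
        u=f[:2]*np.sign(f[1]); t=(A-f[2:])@u; print('ends',np.round(f[2:]+np.percentile(t,.3)*u,4),np.round(f[2:]+np.percentile(t,99.7)*u,4),np.ptp(t), 'ztop',np.percentile(Q[:,2],99))
E
```

```text
1.15 [0.218  0.559  0.2483] [[-0.9317, 0.3633, -0.0], [0.3633, 0.9317, -0.0001], [-0.0, -0.0001, -1.0]] [-0.02351319  0.8084727   0.5762291 ] [ 1.084  0.359  1.51  -0.     1.272 -0.115]
punch 0.77 [ 88. 276. 129. 320.] 669 0.02832854213919697Traceback (most recent call last):
  File "<stdin>", line 10, in <module>
cv2.error: OpenCV(4.12.0) /io/opencv/modules/imgproc/src/linefit.cpp:50: error: (-215:Assertion failed) count > 0 in function 'fitLine2D_wods'
```

View pics/w1.png

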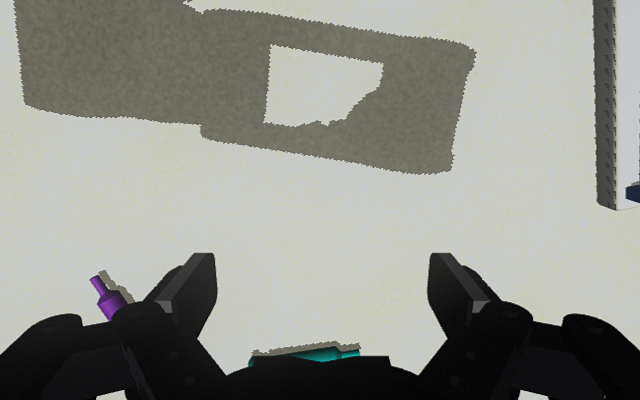

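The arm has not moved: the moves were refused, and the picture shows only the start view, with the purple and turquoise decoys at the bottom edge. I'll try one row with all keys filled in.

Emit:
send_rows --rows '[{"tx": -0.036, "ty": -0.022, "tz": 0, "turn": 0}]' --gripper -1 --newtons 40

```text
clock: 1.35
ee_pos: [0.2421, 0.5283, 0.2484]
eef_rot: [[-0.933, 0.36, -0.0], [0.36, 0.933, 0.003], [0.001, 0.003, -1.0]]
force: [1.0, -0.5, -0.5]
opening: 1.0
finger_force: 0.0
```

Emit:
send_rows --rows '[{"tx": -0.036, "ty": -0.022, "tz": 0, "turn": 0}, {"tx": -0.036, "ty": -0.022, "tz": 0, "turn": 0}, {"tx": -0.036, "ty": -0.022, "tz": 0, "turn": 0}, {"tx": -0.036, "ty": -0.022, "tz": 0, "turn": 0}, {"tx": -0.036, "ty": -0.022, "tz": 0, "turn": 0}]'

```text
clock: 1.85
ee_pos: [0.3721, 0.3562, 0.2485]
eef_rot: [[-0.932, 0.363, 0.0], [0.363, 0.932, 0.0], [-0.0, 0.0, -1.0]]
force: [0.1, 0.2, 0.1]
opening: 1.002
finger_force: 0.0
```

Emit:
send_rows --rows '[{"tx": -0.036, "ty": -0.022, "tz": 0, "turn": 0}, {"tx": -0.036, "ty": -0.022, "tz": 0, "turn": 0}, {"tx": -0.036, "ty": -0.022, "tz": 0, "turn": 0}, {"tx": -0.036, "ty": -0.022, "tz": 0, "turn": 0}, {"tx": 0, "ty": 0, "tz": 0, "turn": 0.14}]'

```text
clock: 2.35
ee_pos: [0.4769, 0.2196, 0.2486]
eef_rot: [[-0.87, 0.494, 0.003], [0.494, 0.87, -0.001], [-0.003, 0.0, -1.0]]
force: [0.4, 0.9, -0.1]
opening: 1.005
finger_force: 0.0
```

Emit:
send_rows --rows '[{"tx": 0, "ty": 0, "tz": 0, "turn": 0.14}, {"tx": 0, "ty": 0, "tz": 0, "turn": 0.14}, {"tx": 0, "ty": 0, "tz": 0, "turn": 0.14}, {"tx": 0, "ty": 0, "tz": 0, "turn": 0.14}, {"tx": 0, "ty": 0, "tz": 0, "turn": 0.14}]'

```text
clock: 2.85
ee_pos: [0.4735, 0.2232, 0.2483]
eef_rot: [[-0.346, 0.938, 0.0], [0.938, 0.346, -0.0], [-0.0, 0.0, -1.0]]
force: [-0.8, 0.1, -0.4]
opening: 0.999
finger_force: 0.0
```

Emit:
send_rows --rows '[{"tx": 0, "ty": 0, "tz": 0, "turn": 0.137}, {"tx": 0, "ty": 0, "tz": 0, "turn": 0}]'

```text
clock: 3.05
ee_pos: [0.4735, 0.2232, 0.2484]
eef_rot: [[-0.219, 0.976, 0.0], [0.976, 0.219, -0.0], [-0.0, 0.0, -1.0]]
force: [0.1, 0.0, 0.6]
opening: 1.004
finger_force: 0.0
```

```bash
cat > look.py <<'E'
from h import *
import sys
s=ctrl.read_state();print(s['clock'],np.round(s['ee_pos'],4),np.round(s['joint_positions'],3))
im,d=ctrl.snapshot('wrist');save(sys.argv[1],im)
np.savez(sys.argv[1],im=im,d=d,ee_pos=s['ee_pos'],eef_rot=s['eef_rot'])
for q in sys.argv[2:]:
    for r in ctrl.silhouettes('wrist',q)[:2]:
        Q=pts('wrist',d,r['region'],s); print(q,round(r['confidence'],2),np.round(r['box']),len(Q))
        A=Q[Q[:,2]>.034][:,:2].astype(np.float32)
        if len(A)<50: continue
        f=cv2.fitLine(A,cv2.DIST_HUBER,0,.01,.01).ravel(); u=f[:2]*np.sign(f[1]); n=np.array([u[1],-u[0]])
        t=(A-f[2:])@u; w=(A-f[2:])@n
        # centre line from edges of bins
        b=[(tt,.5*(w[k].min()+w[k].max()),np.ptp(w[k])) for tt in np.arange(t.min(),t.max(),.006) for k in [(t>=tt)&(t<tt+.006)] if k.sum()>5]
        print('dir',u.round(4),'ends',np.round(f[2:]+np.percentile(t,.3)*u,4),np.round(f[2:]+np.percentile(t,99.7)*u,4),round(float(np.ptp(t)),4),'ztop',np.percentile(Q[:,2],99).round(4))
        print('  bins t,c,w mm',[tuple(int(round(1e3*x)) for x in y) for y in b], 'p0',f[2:].round(4))
E
python3 look.py w2 punch wide_punch
```

```text
3.05 [0.4735 0.2232 0.2484] [ 0.309  0.249  1.674 -0.     1.219  0.088]
punch 0.95 [ 91.  56. 239. 102.] 3551
punch 0.69 [182. 237. 217. 264.] 313
wide_punch 0.58 [303.  90. 336. 230.] 3359
dir [-0.2164  0.9763] ends [0.4824 0.168 ] [0.454  0.2963] 0.1331 ztop 0.0518
  bins t,c,w mm [(-63, 0, 29), (-57, 0, 29), (-51, 0, 18), (-45, 0, 24), (-39, 0, 24), (-33, 0, 24), (-27, 0, 24), (-21, 0, 24), (-15, 0, 24), (-9, 0, 25), (-3, 0, 25), (3, 0, 25), (9, 0, 25), (15, 0, 25), (21, 0, 25), (27, 0, 24), (33, 0, 24), (39, 0, 24), (45, 0, 17), (51, 0, 9), (57, 0, 9), (63, 0, 9), (69, 0, 8)] p0 [0.4688 0.2291]
wide_punch 0.57 [386.  88. 420. 233.] 3568
dir [-0.2187  0.9758] ends [0.5585 0.1854] [0.5295 0.3148] 0.1338 ztop 0.0519
  bins t,c,w mm [(-68, 2, 31), (-62, 1, 30), (-56, 2, 18), (-50, 1, 24), (-44, 1, 24), (-38, 1, 24), (-32, 1, 24), (-26, 1, 23), (-20, 1, 24), (-14, 1, 24), (-8, 1, 24), (-2, 1, 24), (4, 2, 24), (10, 1, 24), (16, 1, 24), (22, 1, 24), (28, 1, 23), (34, 1, 24), (40, 1, 20), (46, 2, 19), (52, 1, 18), (58, 1, 19), (64, 1, 18)] p0 [0.5438 0.2511]
```

View pics/w2.png

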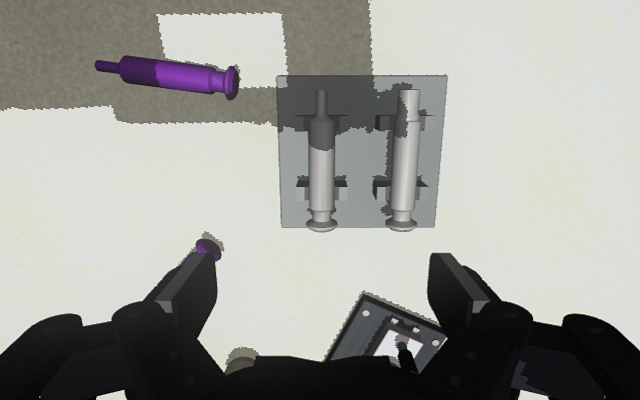

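The picture shows the narrow-tip punch at (320,160), tip upwards at (320,95), and the wide one at (402,160). The measured length of 133 mm, height of 52 mm (barrel 49, head 52) and the neck and barrel bins all fit. Origin ≈ (0.4688, 0.2296). Descending.

Emit:
send_rows --rows '[{"tx": 0.007, "ty": -0.003, "tz": 0.03, "turn": 0}, {"tx": 0, "ty": 0, "tz": 0.04, "turn": 0}, {"tx": 0, "ty": 0, "tz": 0.04, "turn": 0}, {"tx": 0, "ty": 0, "tz": 0.04, "turn": 0}, {"tx": 0, "ty": 0, "tz": 0.03, "turn": 0}]'

```text
clock: 3.7
ee_pos: [0.4682, 0.2291, 0.0663]
eef_rot: [[-0.223, 0.975, -0.001], [0.975, 0.223, -0.001], [-0.0, -0.002, -1.0]]
force: [0.4, 0.1, -0.5]
opening: 1.002
finger_force: 0.0
```

Emit:
send_rows --rows '[{"tx": 0, "ty": 0, "tz": 0.02, "turn": 0}, {"tx": 0, "ty": 0, "tz": 0.014, "turn": 0}, {"tx": 0, "ty": 0, "tz": 0, "turn": 0}]'

```text
clock: 4.0
ee_pos: [0.4677, 0.2289, 0.0325]
eef_rot: [[-0.222, 0.975, -0.004], [0.975, 0.222, -0.001], [-0.0, -0.004, -1.0]]
force: [-0.2, 1.6, -0.2]
opening: 0.999
finger_force: 0.0
```

Emit:
send_rows --rows '[{"tx": 0, "ty": 0, "tz": 0, "turn": 0}, {"tx": 0, "ty": 0, "tz": 0, "turn": 0}, {"tx": 0, "ty": 0, "tz": 0, "turn": 0}, {"tx": 0, "ty": 0, "tz": 0, "turn": 0}, {"tx": 0, "ty": 0, "tz": 0, "turn": 0}]' --gripper 1 --newtons 60

```text
clock: 4.5
ee_pos: [0.4713, 0.23, 0.0355]
eef_rot: [[-0.22, 0.975, 0.005], [0.975, 0.22, 0.001], [0.0, 0.005, -1.0]]
force: [3.2, -0.6, 4.4]
opening: 0.276
finger_force: 58.5
```

Emit:
send_rows --rows '[{"tx": 0, "ty": 0, "tz": 0, "turn": 0}, {"tx": 0, "ty": 0, "tz": 0, "turn": 0}]'

```text
clock: 4.7
ee_pos: [0.4713, 0.23, 0.0355]
eef_rot: [[-0.22, 0.975, 0.005], [0.975, 0.22, 0.001], [0.0, 0.005, -1.0]]
force: [3.5, 0.3, 6.8]
opening: 0.275
finger_force: 58.6
```

Emit:
send_rows --rows '[{"tx": 0, "ty": 0, "tz": -0.01, "turn": 0}, {"tx": 0, "ty": 0, "tz": -0.02, "turn": 0}, {"tx": 0, "ty": 0, "tz": -0.04, "turn": 0}, {"tx": 0, "ty": 0, "tz": -0.04, "turn": 0}, {"tx": 0, "ty": 0, "tz": -0.04, "turn": 0}]'

```text
clock: 5.2
ee_pos: [0.4666, 0.2287, 0.1851]
eef_rot: [[-0.22, 0.975, -0.004], [0.975, 0.22, -0.001], [-0.0, -0.005, -1.0]]
force: [1.1, -0.0, -5.2]
opening: 0.278
finger_force: 59.6
```

Emit:
send_rows --rows '[{"tx": 0, "ty": 0, "tz": -0.03, "turn": 0}, {"tx": 0, "ty": 0, "tz": -0.03, "turn": 0.115}, {"tx": 0, "ty": 0, "tz": 0, "turn": 0.115}, {"tx": 0, "ty": 0, "tz": 0, "turn": 0.115}, {"tx": 0, "ty": 0, "tz": 0, "turn": 0.115}]'

```text
clock: 5.7
ee_pos: [0.4668, 0.2288, 0.2439]
eef_rot: [[0.24, 0.971, -0.004], [0.971, -0.24, -0.001], [-0.002, -0.003, -1.0]]
force: [0.1, 0.5, -4.7]
opening: 0.278
finger_force: 60.0
```

Emit:
send_rows --rows '[{"tx": -0.038, "ty": 0.012, "tz": 0, "turn": 0}, {"tx": -0.038, "ty": 0.012, "tz": 0, "turn": 0}, {"tx": -0.038, "ty": 0.012, "tz": 0, "turn": 0}, {"tx": -0.038, "ty": 0.012, "tz": 0, "turn": 0}, {"tx": -0.038, "ty": 0.012, "tz": 0, "turn": 0}]'

```text
clock: 6.2
ee_pos: [0.4801, 0.0295, 0.2436]
eef_rot: [[0.235, 0.972, -0.004], [0.972, -0.235, 0.0], [-0.001, -0.004, -1.0]]
force: [1.1, 0.4, -4.7]
opening: 0.273
finger_force: 59.8
```

Emit:
send_rows --rows '[{"tx": -0.038, "ty": 0.012, "tz": 0, "turn": 0}, {"tx": -0.038, "ty": 0.012, "tz": 0, "turn": 0}, {"tx": -0.038, "ty": 0.012, "tz": 0, "turn": 0}, {"tx": -0.038, "ty": 0.012, "tz": 0, "turn": 0}, {"tx": -0.038, "ty": 0.012, "tz": 0, "turn": 0}]'

```text
clock: 6.7
ee_pos: [0.4938, -0.1687, 0.2435]
eef_rot: [[0.236, 0.972, -0.004], [0.972, -0.236, 0.002], [0.001, -0.004, -1.0]]
force: [1.4, -0.6, -5.0]
opening: 0.278
finger_force: 59.8
```

Emit:
send_rows --rows '[{"tx": 0, "ty": 0, "tz": 0, "turn": 0}, {"tx": 0, "ty": 0, "tz": 0, "turn": 0}]'

```text
clock: 6.9
ee_pos: [0.4943, -0.168, 0.2435]
eef_rot: [[0.238, 0.971, -0.003], [0.971, -0.238, 0.002], [0.001, -0.004, -1.0]]
force: [-0.8, 0.5, -5.2]
opening: 0.274
finger_force: 59.8
```

```bash
python3 look.py w3 ; python3 - <<'E'
from h import *
z=np.load('w3.npz');st=dict(ee_pos=z['ee_pos'],eef_rot=z['eef_rot'])
for q in ['gauge','stop','post','spindle','punch']:
    for r in ctrl.silhouettes('wrist',q)[:2]:
        Q=pts('wrist',z['d'],r['region'],st)
        print(q,round(r['confidence'],2),np.round(r['box']),len(Q),np.round(np.median(Q,0),3) if len(Q) else '')
s=ctrl.read_state();print(s['force'],s['moment'],s['opening'])
E
```

```text
6.9 [ 0.4943 -0.168   0.2435] [-0.46   0.254  1.68   0.     1.212 -0.22 ]
gauge 0.85 [319.   0. 443. 239.] 22639 [ 0.561 -0.112  0.019]
gauge 0.67 [284.  93. 361. 366.] 14423 [ 0.496 -0.149  0.255]
stop 0.75 [359. 180. 410. 234.] 1972 [ 0.538 -0.205  0.064]
stop 0.72 [286.  93. 356. 366.] 14301 [ 0.496 -0.149  0.255]
post 0.26 [321.   0. 446. 237.] 22330 [ 0.561 -0.111  0.019]
punch 0.67 [ 79.   0. 112.  53.] 1091 [0.323 0.017 0.018]
[-0.09714081 -0.43665098 -5.58797327] [ 0.03606017 -0.07442927  0.02369131] 0.2755290984904866
```

View pics/w3.png

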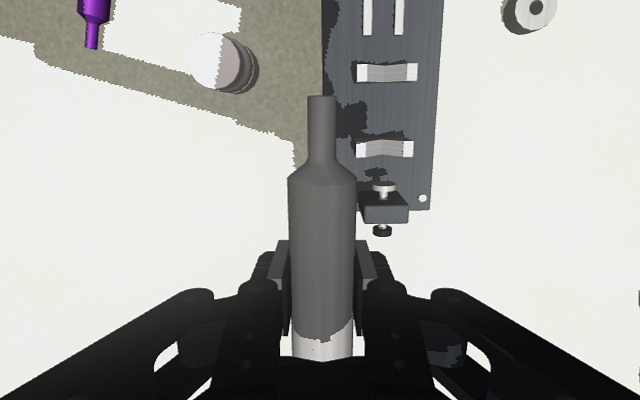

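The picture shows the held punch (tip end at (322,97)), the V rests at (387,72) and (385,148), and the stop post at (383,207) with its screw at (384,187). Now I'll measure the punch in the tool frame and the gauge axes.

```bash
cat > g.py <<'E'
from h import *
z=np.load('w3.npz');st=dict(ee_pos=z['ee_pos'],eef_rot=z['eef_rot']);R=z['eef_rot'];p=z['ee_pos'];d=z['d']
P=pts('wrist',d,None,st)
T=(P-p)@R
# held punch
k=(abs(T[:,1])<.02)&(abs(T[:,2])<.022)&(T[:,0]>.02)&(T[:,0]<.09);A=T[k]
for a in np.arange(.02,.085,.005):
    m=(A[:,0]>=a)&(A[:,0]<a+.005)
    if m.sum()>5: print('punch x%.3f n%d ymid %.4f w %.4f ztop %.4f'%(a,m.sum(),(A[m,1].min()+A[m,1].max())/2,np.ptp(A[m,1]),np.percentile(A[m,2],2)))
print('tip x',np.percentile(A[:,0],99.7),A[:,0].max())
# gauge
f=lambda a,b,c,r:P[(P[:,2]>a)&(P[:,2]<b)&(np.hypot(P[:,0]-c[0],P[:,1]-c[1])<r)]
def rect(Q,n): 
    r=cv2.minAreaRect(Q[:,:2].astype(np.float32));print(n,len(Q),np.round(r[0],4),np.round(r[1],4),round(r[2],2),'z',np.percentile(Q[:,2],[2,50,98]).round(4)); return r
V=f(.032,.054,(.565,-.12),.11)
u=np.array([.238,.971]);t=V[:,:2]@u
h,e=np.histogram(t,np.arange(t.min(),t.max()+.004,.004));print(list(zip(e.round(3),h)))
rect(f(.066,.08,(.545,-.205),.05),'stoptop')
np.save('V.npy',V)
m=ctrl.camera_info('wrist')
B=P[(abs(P[:,2]-.018)<.004)&(P[:,0]>.48)&(P[:,1]>-.26)]
n=np.array([u[1],-u[0]]);s=B[:,:2]@n;tt=B[:,:2]@u
for a in np.arange(-.11,.12,.02):
    q=(tt>a)&(tt<a+.02)
    if q.sum()>20: print('base t%.2f s %.4f..%.4f'%(a,s[q].min(),s[q].max()))
print('base tmin',tt.min())
E
python3 g.py
```

```text
punch x0.020 n897 ymid -0.0027 w 0.0251 ztop -0.0147
punch x0.025 n922 ymid -0.0029 w 0.0252 ztop -0.0148
punch x0.030 n979 ymid -0.0027 w 0.0254 ztop -0.0148
punch x0.035 n991 ymid -0.0027 w 0.0250 ztop -0.0149
punch x0.040 n1120 ymid -0.0027 w 0.0247 ztop -0.0142
punch x0.045 n486 ymid -0.0028 w 0.0135 ztop -0.0086
punch x0.050 n415 ymid -0.0028 w 0.0098 ztop -0.0075
punch x0.055 n434 ymid -0.0029 w 0.0098 ztop -0.0076
punch x0.060 n456 ymid -0.0029 w 0.0097 ztop -0.0076
punch x0.065 n344 ymid -0.0028 w 0.0095 ztop -0.0075
tip x 0.06873409667912653 0.06878482995207046
[(np.float64(-0.083), np.int64(9)), (np.float64(-0.079), np.int64(9)), (np.float64(-0.075), np.int64(9)), (np.float64(-0.071), np.int64(90)), (np.float64(-0.067), np.int64(117)), (np.float64(-0.063), np.int64(1)), (np.float64(-0.059), np.int64(2)), (np.float64(-0.055), np.int64(60)), (np.float64(-0.051), np.int64(0)), (np.float64(-0.047), np.int64(0)), (np.float64(-0.043), np.int64(0)), (np.float64(-0.039), np.int64(0)), (np.float64(-0.035), np.int64(0)), (np.float64(-0.031), np.int64(58)), (np.float64(-0.027), np.int
[... 368 characters left out ...]
oat64(0.017), np.int64(0)), (np.float64(0.021), np.int64(0)), (np.float64(0.025), np.int64(0)), (np.float64(0.029), np.int64(0)), (np.float64(0.033), np.int64(32)), (np.float64(0.037), np.int64(315)), (np.float64(0.041), np.int64(298)), (np.float64(0.045), np.int64(307)), (np.float64(0.049), np.int64(154))]
stoptop 951 [ 0.5388 -0.2096] [0.0184 0.04  ] 76.93 z [0.0677 0.0729 0.0744]
base t-0.09 s 0.5516..0.6275
base t-0.07 s 0.5489..0.6276
base t-0.05 s 0.5307..0.6277
base t-0.03 s 0.5305..0.6273
base t-0.01 s 0.5303..0.6270
base t0.01 s 0.5168..0.6270
base t0.03 s 0.5168..0.6266
base t0.05 s 0.5168..0.6262
base t0.07 s 0.5159..0.7095
base t0.09 s 0.5159..0.7110
base tmin -0.0892102424773667
```

```bash
python3 - <<'E'
from h import *
z=np.load('w3.npz');st=dict(ee_pos=z['ee_pos'],eef_rot=z['eef_rot']);R=z['eef_rot'];p=z['ee_pos']
P=pts('wrist',z['d'],None,st); V=P[(P[:,2]>.0475)&(P[:,2]<.056)&(np.hypot(P[:,0]-.565,P[:,1]+.12)<.11)]
h=np.deg2rad(76.85);u=np.array([np.cos(h),np.sin(h)]);n=np.array([u[1],-u[0]])
t=V[:,:2]@u;s=V[:,:2]@n
for a,b in [(-.04,0),(.02,.06)]:
    m=(t>a)&(t<b);print('rest n',m.sum(),'t',np.percentile(t[m],[1,99]).round(4),'s',np.percentile(s[m],[0.5,99.5]).round(4),s[m].min(),s[m].max(),'z',np.median(V[m,2]))
S=P[(P[:,2]>.069)&(P[:,2]<.08)&(np.hypot(P[:,0]-.54,P[:,1]+.207)<.05)]
print('post t',np.percentile(S[:,:2]@u,[1,99]),'s',np.percentile(S[:,:2]@n,[1,99]))
D=P[(P[:,2]>.03)&(P[:,2]<.064)&(np.hypot(P[:,0]-.545,P[:,1]+.19)<.03)];tt=D[:,:2]@u
print('screw t max',np.percentile(tt[D[:,2]>.055],[50,98]))
B=P[(abs(P[:,2]-.0185)<.004)&(P[:,0]>.48)&(P[:,1]>-.26)];ss=B[:,:2]@n;bt=B[:,:2]@u
for a in (-.05,0.01,.04):
    q=(bt>a)&(bt<a+.03)&(ss<.66);print('base s',ss[q].min(),ss[q].max())
print('tcp t,s',p[:2]@u,p[:2]@n, 'tip t,s',(p+R@[.0689,-.0028,0])[:2]@u,(p+R@[.0689,-.0028,0])[:2]@n)
E
```

```text
rest n 487 t [-0.0338 -0.0199] s [0.5467 0.5974] 0.5466344888325125 0.5978226751908491 z 0.05166803266089934
rest n 571 t [0.031  0.0449] s [0.5464 0.5974] 0.5463190744453544 0.5977434975925198 z 0.05172880111242992
post t [-0.09039903 -0.07278038] s [0.55255315 0.59155349]
screw t max [-0.06675897 -0.05806553]
base s 0.5304517973853904 0.627322685137096
base s 0.5172179844906704 0.6271334988114339
base s 0.5174282769645425 0.6268877843173972
tcp t,s -0.051191723112757756 0.519522503912401 tip t,s 0.01773434804397308 0.5174640864143079
```

Emit:
send_rows --rows '[{"tx": 0, "ty": 0, "tz": 0, "turn": -0.011}, {"tx": 0.033, "ty": 0.0275, "tz": 0, "turn": 0}, {"tx": 0.033, "ty": 0.0275, "tz": 0, "turn": 0}, {"tx": 0, "ty": 0, "tz": 0.03, "turn": 0}, {"tx": 0, "ty": 0, "tz": 0.04, "turn": 0}]'

```text
clock: 7.7
ee_pos: [0.568, -0.1156, 0.1758]
eef_rot: [[0.222, 0.975, 0.007], [0.975, -0.222, -0.002], [-0.001, 0.007, -1.0]]
force: [0.8, -0.4, -5.6]
opening: 0.275
finger_force: 60.4
```

Emit:
send_rows --rows '[{"tx": 0, "ty": 0, "tz": 0.04, "turn": 0}, {"tx": 0, "ty": 0, "tz": 0.04, "turn": 0}, {"tx": 0, "ty": 0, "tz": 0.01, "turn": 0}, {"tx": 0, "ty": 0, "tz": 0, "turn": 0}, {"tx": 0, "ty": 0, "tz": 0, "turn": 0}]'

```text
clock: 8.2
ee_pos: [0.5659, -0.1166, 0.0859]
eef_rot: [[0.225, 0.974, 0.002], [0.974, -0.225, -0.001], [-0.0, 0.003, -1.0]]
force: [0.3, -0.9, -3.9]
opening: 0.279
finger_force: 60.2
```

```bash
python3 look.py w4; python3 - <<'E'
from h import *
z=np.load('w4.npz');st=dict(ee_pos=z['ee_pos'],eef_rot=z['eef_rot']);R=z['eef_rot'];p=z['ee_pos']
print(R.round(4).tolist())
P=pts('wrist',z['d'],None,st);T=(P-p)@R
# tool frame: rest 2 (z depth), punch
k=(abs(T[:,1])<.02)&(T[:,2]<-.003)&(T[:,2]>-.02)&(T[:,0]>.04)&(T[:,0]<.09);A=T[k];print('tip x',A[:,0].max())
print('tip y', [(A[m,1].min()+A[m,1].max())/2 for m in [(A[:,0]>.055)]])
V=P[(P[:,2]>.0475)&(P[:,2]<.056)];tv=(V-p)@R;m=(tv[:,0]>.01)&(tv[:,0]<.1)&(abs(tv[:,1])<.035)
print('rest2 x',np.percentile(tv[m,0],[1,50,99]),'y',tv[m,1].min(),tv[m,1].max())
S=P[(P[:,2]>.042)&(P[:,2]<.062)];ts=(S-p)@R;m=(ts[:,0]>.075)&(abs(ts[:,1]+.003)<.004);print('spindle x',np.sort(ts[m,0])[:5] if m.any() else None)
E
```

```text
8.2 [ 0.5659 -0.1166  0.0859] [-0.323  0.516  1.722 -0.     0.901 -0.096]
[[0.2247, 0.9744, 0.0024], [0.9744, -0.2247, -0.0009], [-0.0003, 0.0025, -1.0]]
tip x 0.06878836276118552
tip y [np.float64(-0.0028050105360712977)]
rest2 x [0.01622672 0.0263837  0.09927769] y -0.03110807846275607 0.019983226633973342
spindle x [0.0835968  0.08377395 0.08377563 0.0838964  0.08395301]
```

View pics/w4.png

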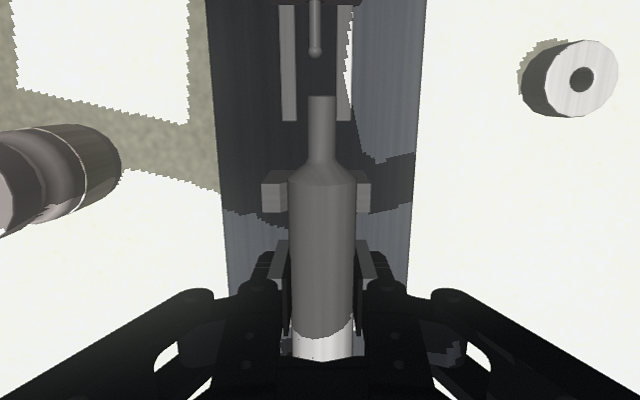

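The picture shows the tip at (322,97), the spindle end at (315,50) and rest 2 centred at column 316. The punch sits about 3 mm too far to the right, which the measured TCP confirms. Correcting that.

Emit:
send_rows --rows '[{"tx": 0, "ty": -0.003, "tz": 0.01, "turn": 0}, {"tx": 0, "ty": 0, "tz": 0, "turn": 0}, {"tx": 0, "ty": 0, "tz": 0, "turn": 0}, {"tx": 0, "ty": 0, "tz": 0, "turn": 0}]'

```text
clock: 8.65
ee_pos: [0.5617, -0.1157, 0.0747]
eef_rot: [[0.225, 0.974, 0.001], [0.974, -0.225, -0.0], [-0.0, 0.001, -1.0]]
force: [0.2, -0.2, -5.5]
opening: 0.284
finger_force: 60.3
```

```bash
cat > st.py <<'E'
from h import *
s=ctrl.read_state();p=np.array(s['ee_pos']);R=np.array(s['eef_rot']);h=np.deg2rad(76.85);u=np.array([np.cos(h),np.sin(h)]);n=np.array([u[1],-u[0]])
f=np.array(s['force']);print('t %.4f s %.4f z %.4f'%(p[:2]@u,p[:2]@n,p[2]),'F u,n,z',round(f[:2]@u,2),round(f[:2]@n,2),round(f[2],2),'head',np.degrees(np.arctan2(R[1,0],R[0,0])),s['clock'])
E
python3 st.py; python3 st.py
```

```text
t 0.0151 s 0.5733 z 0.0747 F u,n,z -0.14 0.26 -5.46 head 76.99108239922987 8.65
t 0.0151 s 0.5733 z 0.0747 F u,n,z -0.14 0.26 -5.46 head 76.99108239922987 8.65
```

Emit:
send_rows --rows '[{"tx": 0, "ty": 0.0015, "tz": 0.008, "turn": 0}, {"tx": 0, "ty": 0, "tz": 0.006, "turn": 0}, {"tx": 0, "ty": 0, "tz": 0.003, "turn": 0}, {"tx": 0, "ty": 0, "tz": 0.001, "turn": 0}, {"tx": 0, "ty": 0, "tz": 0, "turn": 0}]'

```text
clock: 9.15
ee_pos: [0.5627, -0.1158, 0.0559]
eef_rot: [[0.225, 0.974, -0.001], [0.974, -0.225, 0.0], [-0.0, -0.001, -1.0]]
force: [0.6, -0.7, -4.5]
opening: 0.276
finger_force: 60.4
```

```bash
python3 st.py
```

```text
t 0.0152 s 0.5743 z 0.0559 F u,n,z -0.54 0.71 -4.49 head 76.99389661812907 9.15
```

Emit:
send_rows --rows '[{"tx": 0, "ty": 0.0005, "tz": 0.001, "turn": 0}, {"tx": 0, "ty": 0, "tz": 0.001, "turn": 0}, {"tx": 0, "ty": 0, "tz": 0, "turn": 0}]'

```text
clock: 9.45
ee_pos: [0.5635, -0.116, 0.0543]
eef_rot: [[0.225, 0.974, 0.0], [0.974, -0.225, -0.0], [-0.0, 0.0, -1.0]]
force: [0.5, -0.3, -5.2]
opening: 0.273
finger_force: 60.4
```

Emit:
send_rows --rows '[{"tx": 0, "ty": 0, "tz": 0.001, "turn": 0}, {"tx": 0, "ty": 0, "tz": 0, "turn": 0}]'

```text
clock: 9.65
ee_pos: [0.5634, -0.1161, 0.0533]
eef_rot: [[0.225, 0.974, -0.0], [0.974, -0.225, -0.0], [-0.0, -0.0, -1.0]]
force: [0.4, -0.3, -5.1]
opening: 0.28
finger_force: 60.4
```

Emit:
send_rows --rows '[{"tx": 0, "ty": 0, "tz": 0.001, "turn": 0}, {"tx": 0, "ty": 0, "tz": 0, "turn": 0}]'

```text
clock: 9.85
ee_pos: [0.5634, -0.116, 0.0522]
eef_rot: [[0.225, 0.974, -0.0], [0.974, -0.225, -0.0], [-0.0, -0.0, -1.0]]
force: [0.2, 0.6, -4.5]
opening: 0.275
finger_force: 60.4
```

```bash
python3 st.py
```

```text
t 0.0152 s 0.5750 z 0.0522 F u,n,z 0.66 0.1 -4.51 head 76.99332639585472 9.85
```

Emit:
send_rows --rows '[{"tx": 0, "ty": 0, "tz": 0.0008, "turn": 0}, {"tx": 0, "ty": 0, "tz": 0, "turn": 0}]'

```text
clock: 10.05
ee_pos: [0.5632, -0.116, 0.0517]
eef_rot: [[0.225, 0.974, -0.0], [0.974, -0.225, -0.0], [-0.0, -0.0, -1.0]]
force: [-2.1, -0.5, -1.5]
opening: 0.273
finger_force: 61.0
```

Emit:
send_rows --rows '[{"tx": 0, "ty": 0, "tz": 0.0007, "turn": 0}, {"tx": 0, "ty": 0, "tz": 0, "turn": 0}]'

```text
clock: 10.25
ee_pos: [0.5633, -0.116, 0.0516]
eef_rot: [[0.225, 0.974, -0.0], [0.974, -0.225, -0.0], [-0.0, -0.0, -1.0]]
force: [-3.8, 1.7, 4.8]
opening: 0.271
finger_force: 61.7
```

```bash
python3 st.py
```

```text
t 0.0152 s 0.5749 z 0.0516 F u,n,z 0.75 -4.07 4.84 head 77.00045508321358 10.25
```

Emit:
send_rows --rows '[{"tx": 0, "ty": -0.0004, "tz": -0.0004, "turn": 0}, {"tx": 0, "ty": 0, "tz": 0, "turn": 0}]'

```text
clock: 10.45
ee_pos: [0.5633, -0.116, 0.0516]
eef_rot: [[0.225, 0.974, 0.001], [0.974, -0.225, -0.0], [-0.0, 0.001, -1.0]]
force: [-2.0, 0.6, 3.2]
opening: 0.275
finger_force: 61.0
```

```bash
python3 st.py
```

```text
t 0.0152 s 0.5749 z 0.0516 F u,n,z 0.1 -2.08 3.24 head 76.99721833300684 10.45
```

Emit:
send_rows --rows '[{"tx": -0.001, "ty": 0, "tz": 0, "turn": 0}, {"tx": -0.001, "ty": 0, "tz": 0, "turn": 0}, {"tx": -0.001, "ty": 0, "tz": 0, "turn": 0}, {"tx": 0, "ty": 0, "tz": 0, "turn": 0}]'

```text
clock: 10.85
ee_pos: [0.5626, -0.1186, 0.0516]
eef_rot: [[0.225, 0.974, 0.0], [0.974, -0.225, 0.0], [0.0, 0.0, -1.0]]
force: [-1.7, 4.0, 5.9]
opening: 0.279
finger_force: 61.3
```

```bash
python3 st.py
```

```text
t 0.0125 s 0.5749 z 0.0516 F u,n,z 3.52 -2.6 5.9 head 76.98474879584384 10.85
```

Emit:
send_rows --rows '[{"tx": 0, "ty": -0.0003, "tz": -0.0006, "turn": 0}, {"tx": -0.001, "ty": 0, "tz": 0, "turn": 0}, {"tx": -0.001, "ty": 0, "tz": 0, "turn": 0}, {"tx": 0, "ty": 0, "tz": 0, "turn": 0}]'

```text
clock: 11.25
ee_pos: [0.562, -0.1212, 0.0517]
eef_rot: [[0.225, 0.974, 0.001], [0.974, -0.225, -0.0], [-0.0, 0.001, -1.0]]
force: [1.5, 0.3, -2.1]
opening: 0.274
finger_force: 60.7
```

```bash
python3 st.py
```

```text
t 0.0099 s 0.5748 z 0.0517 F u,n,z 0.62 1.35 -2.07 head 76.9907857247048 11.25
```

Emit:
send_rows --rows '[{"tx": -0.0007, "ty": 0, "tz": 0, "turn": 0}, {"tx": -0.0007, "ty": 0, "tz": 0, "turn": 0}, {"tx": 0, "ty": 0, "tz": 0, "turn": 0}]'

```text
clock: 11.55
ee_pos: [0.5617, -0.1225, 0.0518]
eef_rot: [[0.225, 0.974, 0.001], [0.974, -0.225, -0.001], [-0.0, 0.001, -1.0]]
force: [1.9, -0.6, -3.3]
opening: 0.278
finger_force: 60.7
```

```bash
python3 st.py
```

```text
t 0.0085 s 0.5748 z 0.0518 F u,n,z -0.2 1.97 -3.32 head 76.99479827527074 11.55
```

Emit:
send_rows --rows '[{"tx": -0.0005, "ty": 0.0002, "tz": 0.0002, "turn": 0}, {"tx": -0.0005, "ty": 0, "tz": 0, "turn": 0}, {"tx": 0, "ty": 0, "tz": 0, "turn": 0}]'

```text
clock: 11.85
ee_pos: [0.5615, -0.1233, 0.0517]
eef_rot: [[0.225, 0.974, 0.0], [0.974, -0.225, -0.0], [-0.0, 0.0, -1.0]]
force: [2.4, 0.6, -2.6]
opening: 0.277
finger_force: 60.7
```

```bash
python3 st.py
```

```text
t 0.0077 s 0.5748 z 0.0517 F u,n,z 1.09 2.17 -2.65 head 76.9902821569196 11.85
```

Emit:
send_rows --rows '[{"tx": -0.0005, "ty": 0, "tz": 0, "turn": 0}, {"tx": 0, "ty": 0, "tz": 0, "turn": 0}]'

```text
clock: 12.05
ee_pos: [0.5614, -0.1237, 0.0517]
eef_rot: [[0.225, 0.974, 0.0], [0.974, -0.225, -0.0], [-0.0, 0.0, -1.0]]
force: [1.6, -0.3, -2.2]
opening: 0.276
finger_force: 60.7
```

```bash
python3 st.py
```

```text
t 0.0072 s 0.5748 z 0.0517 F u,n,z 0.12 1.66 -2.19 head 76.99001355317988 12.05
```

Emit:
send_rows --rows '[{"tx": -0.0005, "ty": 0, "tz": 0, "turn": 0}, {"tx": 0, "ty": 0, "tz": 0, "turn": 0}]'

```text
clock: 12.25
ee_pos: [0.5613, -0.124, 0.0517]
eef_rot: [[0.225, 0.974, 0.0], [0.974, -0.225, 0.0], [0.0, 0.0, -1.0]]
force: [2.4, 2.0, -1.7]
opening: 0.276
finger_force: 60.7
```

```bash
python3 st.py
```

```text
t 0.0070 s 0.5748 z 0.0517 F u,n,z 2.48 1.94 -1.69 head 76.98614794645084 12.25
```

Emit:
send_rows --rows '[{"tx": -0.0005, "ty": 0.0002, "tz": 0.0003, "turn": 0}, {"tx": 0, "ty": 0, "tz": 0, "turn": 0}]'

```text
clock: 12.45
ee_pos: [0.5613, -0.124, 0.0516]
eef_rot: [[0.225, 0.974, 0.0], [0.974, -0.225, 0.001], [0.001, 0.0, -1.0]]
force: [2.0, 4.7, 0.6]
opening: 0.279
finger_force: 61.1
```

```bash
python3 st.py
```

```text
t 0.0069 s 0.5748 z 0.0516 F u,n,z 5.02 0.89 0.61 head 76.9757267567428 12.45
```

Emit:
send_rows --rows '[{"tx": -0.0003, "ty": 0, "tz": 0, "turn": 0}, {"tx": 0, "ty": 0, "tz": 0, "turn": 0}]'

```text
clock: 12.65
ee_pos: [0.5613, -0.124, 0.0516]
eef_rot: [[0.225, 0.974, 0.0], [0.974, -0.225, 0.001], [0.001, 0.0, -1.0]]
force: [2.5, 5.8, 1.9]
opening: 0.278
finger_force: 61.1
```

```bash
python3 st.py
```

```text
t 0.0069 s 0.5748 z 0.0516 F u,n,z 6.19 1.14 1.94 head 76.96907316785278 12.65
```

Emit:
send_rows --rows '[{"tx": -0.0006, "ty": 0, "tz": 0, "turn": 0}, {"tx": 0, "ty": 0, "tz": 0, "turn": 0}]'

```text
clock: 12.85
ee_pos: [0.5613, -0.1241, 0.0517]
eef_rot: [[0.226, 0.974, 0.001], [0.974, -0.226, 0.002], [0.002, 0.0, -1.0]]
force: [4.4, 8.8, 0.9]
opening: 0.274
finger_force: 61.1
```

```bash
python3 st.py
```

```text
t 0.0069 s 0.5748 z 0.0517 F u,n,z 9.54 2.28 0.88 head 76.95776983813101 12.85
```

Emit:
send_rows --rows '[{"tx": -0.0001, "ty": 0.0001, "tz": 0.0002, "turn": 0}, {"tx": 0, "ty": 0, "tz": 0, "turn": 0}, {"tx": 0, "ty": 0, "tz": 0, "turn": 0}, {"tx": 0, "ty": 0, "tz": 0, "turn": 0}, {"tx": 0, "ty": 0, "tz": 0, "turn": 0}]'

```text
clock: 13.35
ee_pos: [0.5613, -0.1241, 0.0516]
eef_rot: [[0.226, 0.974, 0.001], [0.974, -0.226, 0.002], [0.002, 0.0, -1.0]]
force: [2.7, 8.6, 3.4]
opening: 0.275
finger_force: 61.2
```

Emit:
send_rows --rows '[{"tx": 0, "ty": 0, "tz": 0, "turn": 0}, {"tx": 0, "ty": 0, "tz": 0, "turn": 0}, {"tx": 0, "ty": 0, "tz": 0, "turn": 0}, {"tx": 0, "ty": 0, "tz": 0, "turn": 0}, {"tx": 0, "ty": 0, "tz": 0, "turn": 0}]'

```text
clock: 13.85
ee_pos: [0.5613, -0.1241, 0.0516]
eef_rot: [[0.226, 0.974, 0.001], [0.974, -0.226, 0.002], [0.002, 0.0, -1.0]]
force: [4.2, 9.2, 3.3]
opening: 0.277
finger_force: 61.2
```

Emit:
send_rows --rows '[{"tx": 0, "ty": 0, "tz": 0, "turn": 0}, {"tx": 0, "ty": 0, "tz": 0, "turn": 0}, {"tx": 0, "ty": 0, "tz": 0, "turn": 0}]'

```text
clock: 14.15
ee_pos: [0.5613, -0.124, 0.0516]
eef_rot: [[0.226, 0.974, 0.001], [0.974, -0.226, 0.002], [0.002, 0.0, -1.0]]
force: [3.6, 9.0, 3.8]
opening: 0.274
finger_force: 61.2
```

```bash
python3 st.py
```

```text
t 0.0069 s 0.5748 z 0.0516 F u,n,z 9.57 1.42 3.76 head 76.95778595459464 14.15
```

Emit:
send_rows --rows '[{"tx": 0, "ty": 0, "tz": 0, "turn": 0}, {"tx": 0, "ty": 0, "tz": 0, "turn": 0}, {"tx": 0, "ty": 0, "tz": 0, "turn": 0}, {"tx": 0, "ty": 0, "tz": 0, "turn": 0}, {"tx": 0, "ty": 0, "tz": 0, "turn": 0}]' --gripper -1

```text
clock: 14.65
ee_pos: [0.5609, -0.1259, 0.0511]
eef_rot: [[0.225, 0.974, -0.0], [0.974, -0.225, -0.0], [-0.0, -0.0, -1.0]]
force: [0.3, -0.2, 0.4]
opening: 1.0
finger_force: 0.0
```

Emit:
send_rows --rows '[{"tx": 0, "ty": 0, "tz": -0.01, "turn": 0}, {"tx": 0, "ty": 0, "tz": -0.03, "turn": 0}, {"tx": 0, "ty": 0, "tz": -0.04, "turn": 0}, {"tx": 0, "ty": 0, "tz": -0.04, "turn": 0}, {"tx": 0, "ty": 0, "tz": -0.04, "turn": 0}]'

```text
clock: 15.15
ee_pos: [0.5607, -0.1256, 0.2134]
eef_rot: [[0.225, 0.974, 0.0], [0.974, -0.225, -0.0], [-0.0, 0.0, -1.0]]
force: [1.5, -0.7, -0.3]
opening: 0.998
finger_force: 0.0
```

Emit:
send_rows --rows '[{"tx": 0, "ty": 0, "tz": -0.03, "turn": 0}, {"tx": 0, "ty": 0, "tz": 0, "turn": 0}, {"tx": 0, "ty": 0, "tz": 0, "turn": 0}]'

```text
clock: 15.45
ee_pos: [0.5613, -0.1258, 0.2424]
eef_rot: [[0.225, 0.974, 0.002], [0.974, -0.225, -0.001], [-0.0, 0.002, -1.0]]
force: [0.4, -0.6, -0.2]
opening: 1.0
finger_force: 0.0
```

```bash
python3 look.py w5; python3 st.py; python3 - <<'E'
from h import *
z=np.load('w5.npz');st=dict(ee_pos=z['ee_pos'],eef_rot=z['eef_rot']);R=z['eef_rot'];p=z['ee_pos']
P=pts('wrist',z['d'],None,st);h=np.deg2rad(76.85);u=np.array([np.cos(h),np.sin(h)]);n=np.array([u[1],-u[0]])
t=P[:,:2]@u;s=P[:,:2]@n;k=abs(s-.572)<.03
def show(nm,m): print(nm,m.sum(),'t',t[m].min().round(4),t[m].max().round(4),'s',s[m].min().round(4),s[m].max().round(4),'z',np.percentile(P[m,2],[50,98]).round(4)) if m.any() else print(nm,0)
show('punch barrel',k&(P[:,2]>.0585)&(P[:,2]<.07)&(t>-.05)&(t<.07))
m=k&(abs(s-.572)<.012)&(P[:,2]>.05)&(P[:,2]<.07)&(t>.05)&(t<.1)
hh=np.histogram(t[m],np.arange(.05,.1,.003));print(list(zip(hh[1].round(3).tolist(),hh[0].tolist())))
show('post top',(abs(s-.572)<.02)&(P[:,2]>.08)&(P[:,2]<.095)&(t>.1))
show('dial',(abs(s-.572)<.03)&(P[:,2]>.057)&(P[:,2]<.066)&(t>.1))
E
```

```text
15.45 [ 0.5613 -0.1258  0.2424] [-0.34   0.328  1.574 -0.     1.238 -0.113]
t 0.0053 s 0.5743 z 0.2410 F u,n,z 0.44 0.06 -0.17 head 76.9900530799208 15.5
punch barrel 2711 t -0.05 0.0694 s 0.5605 0.5837 z [0.0637 0.0664]
[(0.05, 72), (0.053, 40), (0.056, 46), (0.059, 48), (0.062, 36), (0.065, 48), (0.068, 35), (0.071, 47), (0.074, 24), (0.077, 0), (0.08, 0), (0.083, 0), (0.086, 0), (0.089, 0), (0.092, 0), (0.095, 0)]
post top 0
dial 1127 t 0.1113 0.1473 s 0.5519 0.591 z [0.0626 0.0643]
```

View pics/w5.png

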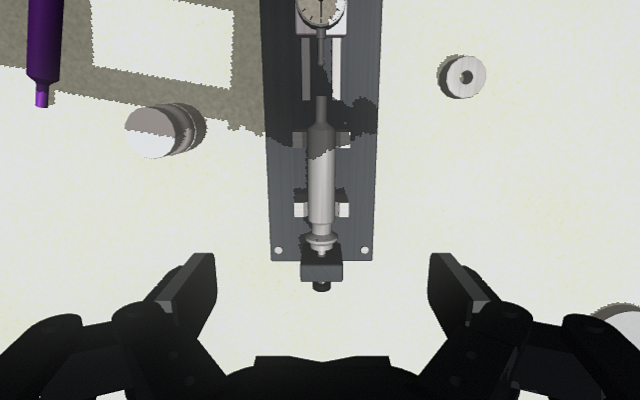

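The picture shows the punch lying in both rests with its head on the screw at (321,245), tip at (321,97) and dial at (320,10). The tip face is where expected, and jar and die have not moved. Next I go above the post.

Emit:
send_rows --rows '[{"tx": 0.04, "ty": 0, "tz": 0, "turn": 0}, {"tx": 0.04, "ty": 0, "tz": 0, "turn": 0}, {"tx": 0.04, "ty": 0, "tz": 0, "turn": 0}, {"tx": 0.04, "ty": 0, "tz": 0, "turn": 0}, {"tx": 0, "ty": 0, "tz": 0, "turn": 0}]'

```text
clock: 16.0
ee_pos: [0.5965, 0.0347, 0.2392]
eef_rot: [[0.221, 0.975, -0.003], [0.975, -0.221, 0.002], [0.001, -0.003, -1.0]]
force: [-0.2, -0.1, 0.0]
opening: 1.001
finger_force: 0.0
```

Emit:
send_rows --rows '[{"tx": 0, "ty": 0, "tz": 0, "turn": 0}, {"tx": 0, "ty": 0, "tz": 0, "turn": 0}]'

```text
clock: 16.2
ee_pos: [0.5962, 0.0295, 0.2399]
eef_rot: [[0.225, 0.974, -0.003], [0.974, -0.225, -0.001], [-0.001, -0.002, -1.0]]
force: [-0.9, -0.2, -0.0]
opening: 1.003
finger_force: 0.0
```

```bash
cat > po.py <<'E'
from h import *
import sys
z=np.load(sys.argv[1]+'.npz');st=dict(ee_pos=z['ee_pos'],eef_rot=z['eef_rot']);R=z['eef_rot'];p=z['ee_pos']
P=pts('wrist',z['d'],None,st);T=(P-p)@R;h=np.deg2rad(76.85);u=np.array([np.cos(h),np.sin(h)]);n=np.array([u[1],-u[0]])
t=P[:,:2]@u;s=P[:,:2]@n;k=abs(s-.572)<.03
for nm,m in [('post top',k&(P[:,2]>.082)&(P[:,2]<.093)&(abs(T[:,0])<.07)),('dial',k&(P[:,2]>.0585)&(P[:,2]<.067)&(t>.09)&(abs(T[:,0])<.12))]:
    if m.any(): print(nm,m.sum(),'t',np.percentile(t[m],[0,1,99,100]).round(4),'s',np.percentile(s[m],[0,1,99,100]).round(4),'z',np.median(P[m,2]).round(4),'toolxy mid',((T[m].min(0)+T[m].max(0))/2)[:2].round(4))
E
python3 look.py w6; python3 st.py; python3 po.py w6
```

```text
16.2 [0.5962 0.0295 0.2399] [-6.600e-02  3.630e-01  1.526e+00 -1.000e-03  1.255e+00  1.620e-01]
t 0.1641 s 0.5741 z 0.2402 F u,n,z -0.65 -0.02 0.71 head 76.937387024499 16.25
post top 309 t [0.1807 0.1809 0.1952 0.1959] s [0.5639 0.5639 0.5783 0.579 ] z 0.0868 toolxy mid [ 0.0241 -0.0019]
dial 1515 t [0.1218 0.1298 0.1926 0.1958] s [0.5522 0.5532 0.5898 0.5907] z 0.0628 toolxy mid [-0.0054 -0.002 ]
```

View pics/w6.png

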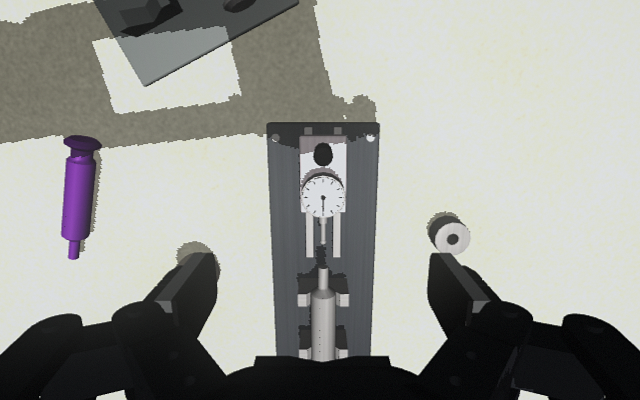

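The picture shows the post at (322,153), the dial at (323,197) and the punch tip at (323,268), with a gap to the spindle. Moving to the post.

Emit:
send_rows --rows '[{"tx": 0.024, "ty": 0, "tz": 0, "turn": 0}, {"tx": 0, "ty": 0, "tz": 0.04, "turn": 0}, {"tx": 0, "ty": 0, "tz": 0.04, "turn": 0}, {"tx": 0, "ty": 0, "tz": 0.04, "turn": 0}, {"tx": 0, "ty": 0, "tz": 0, "turn": 0}]'

```text
clock: 16.75
ee_pos: [0.5978, 0.0524, 0.116]
eef_rot: [[0.227, 0.974, -0.011], [0.974, -0.227, -0.0], [-0.003, -0.011, -1.0]]
force: [0.0, 0.7, -0.8]
opening: 1.001
finger_force: 0.0
```

Emit:
send_rows --rows '[{"tx": 0, "ty": 0, "tz": 0, "turn": 0}, {"tx": 0, "ty": 0, "tz": 0, "turn": 0}]'

```text
clock: 16.95
ee_pos: [0.6041, 0.053, 0.1232]
eef_rot: [[0.226, 0.974, 0.003], [0.974, -0.226, -0.0], [0.001, 0.003, -1.0]]
force: [0.6, -0.1, 0.3]
opening: 0.998
finger_force: 0.0
```

```bash
python3 look.py w7; python3 st.py; python3 po.py w7
```

```text
16.95 [0.6041 0.053  0.1232] [-0.026  0.499  1.628 -0.     1.011  0.202]
t 0.1892 s 0.5764 z 0.1235 F u,n,z 0.73 0.4 -0.41 head 76.95701619067606 17.0
post top 778 t [0.1805 0.181  0.1957 0.1959] s [0.5635 0.564  0.5784 0.5789] z 0.0868 toolxy mid [-0.0009 -0.0052]
dial 3351 t [0.1282 0.1301 0.1953 0.1962] s [0.5521 0.5532 0.5899 0.5914] z 0.0628 toolxy mid [-0.0269 -0.0048]
```

Emit:
send_rows --rows '[{"tx": 0, "ty": -0.001, "tz": 0.02, "turn": 0}, {"tx": 0, "ty": 0, "tz": 0.015, "turn": 0}, {"tx": 0, "ty": 0, "tz": 0.01, "turn": 0}, {"tx": 0, "ty": 0, "tz": 0.004, "turn": 0}, {"tx": 0, "ty": 0, "tz": 0, "turn": 0}]'

```text
clock: 17.5
ee_pos: [0.6019, 0.0538, 0.0725]
eef_rot: [[0.225, 0.974, 0.001], [0.974, -0.225, -0.0], [0.0, 0.001, -1.0]]
force: [-0.3, 0.1, 0.1]
opening: 0.998
finger_force: 0.0
```

```bash
python3 st.py
```

```text
t 0.1893 s 0.5738 z 0.0725 F u,n,z -0.02 -0.35 0.1 head 76.99186459887535 17.5
```

Emit:
send_rows --rows '[{"tx": 0, "ty": 0, "tz": 0, "turn": 0}, {"tx": 0, "ty": 0, "tz": 0, "turn": 0}, {"tx": 0, "ty": 0, "tz": 0, "turn": 0}, {"tx": 0, "ty": 0, "tz": 0, "turn": 0}, {"tx": 0, "ty": 0, "tz": 0, "turn": 0}]' --gripper 1 --newtons 40

```text
clock: 18.0
ee_pos: [0.6022, 0.0537, 0.0725]
eef_rot: [[0.225, 0.974, 0.001], [0.974, -0.225, -0.0], [0.0, 0.001, -1.0]]
force: [-2.3, 2.0, 0.8]
opening: 0.171
finger_force: 39.1
```

Emit:
send_rows --rows '[{"tx": 0, "ty": 0, "tz": 0, "turn": 0}, {"tx": 0, "ty": 0, "tz": 0, "turn": 0}]'

```text
clock: 18.2
ee_pos: [0.6021, 0.0537, 0.0724]
eef_rot: [[0.225, 0.974, 0.001], [0.974, -0.225, -0.0], [0.0, 0.001, -1.0]]
force: [1.7, 0.1, 1.9]
opening: 0.173
finger_force: 39.0
```

```bash
python3 st.py
```

```text
t 0.1893 s 0.5741 z 0.0724 F u,n,z 0.49 1.68 1.87 head 76.99659045406844 18.2
```

Emit:
send_rows --rows '[{"tx": -0.002, "ty": 0, "tz": 0, "turn": 0}, {"tx": -0.002, "ty": 0, "tz": 0, "turn": 0}, {"tx": -0.002, "ty": 0, "tz": 0, "turn": 0}, {"tx": -0.002, "ty": 0, "tz": 0, "turn": 0}, {"tx": -0.002, "ty": 0, "tz": 0, "turn": 0}]'

```text
clock: 18.7
ee_pos: [0.6002, 0.0453, 0.0724]
eef_rot: [[0.226, 0.974, 0.002], [0.974, -0.226, 0.002], [0.002, 0.001, -1.0]]
force: [3.0, 5.8, 1.8]
opening: 0.177
finger_force: 39.0
```

Emit:
send_rows --rows '[{"tx": -0.002, "ty": 0, "tz": 0, "turn": 0}, {"tx": -0.002, "ty": 0, "tz": 0, "turn": 0}, {"tx": -0.002, "ty": 0, "tz": 0, "turn": 0}, {"tx": -0.002, "ty": 0, "tz": 0, "turn": 0}, {"tx": -0.002, "ty": 0, "tz": 0, "turn": 0}]'

```text
clock: 19.2
ee_pos: [0.5979, 0.0355, 0.0724]
eef_rot: [[0.226, 0.974, 0.002], [0.974, -0.226, 0.002], [0.002, 0.001, -1.0]]
force: [1.6, 5.8, 2.7]
opening: 0.172
finger_force: 39.0
```

```bash
python3 st.py
```

```text
t 0.1706 s 0.5742 z 0.0724 F u,n,z 5.99 0.19 2.71 head 76.96242373144906 19.2
```

Emit:
send_rows --rows '[{"tx": -0.0015, "ty": 0, "tz": 0, "turn": 0}, {"tx": -0.0015, "ty": 0, "tz": 0, "turn": 0}, {"tx": -0.0015, "ty": 0, "tz": 0, "turn": 0}, {"tx": -0.0015, "ty": 0, "tz": 0, "turn": 0}, {"tx": -0.0015, "ty": 0, "tz": 0, "turn": 0}]'

```text
clock: 19.7
ee_pos: [0.5964, 0.0287, 0.0725]
eef_rot: [[0.226, 0.974, 0.002], [0.974, -0.226, 0.003], [0.003, 0.002, -1.0]]
force: [3.9, 7.7, 1.1]
opening: 0.174
finger_force: 39.0
```

Emit:
send_rows --rows '[{"tx": -0.0015, "ty": 0, "tz": 0, "turn": 0}, {"tx": -0.0015, "ty": 0, "tz": 0, "turn": 0}, {"tx": -0.0015, "ty": 0, "tz": 0, "turn": 0}, {"tx": 0, "ty": 0, "tz": 0, "turn": 0}]'

```text
clock: 20.1
ee_pos: [0.5953, 0.0242, 0.0724]
eef_rot: [[0.226, 0.974, 0.002], [0.974, -0.226, 0.002], [0.003, 0.002, -1.0]]
force: [4.0, 7.3, 1.6]
opening: 0.171
finger_force: 39.0
```

```bash
python3 st.py
```

```text
t 0.1590 s 0.5742 z 0.0724 F u,n,z 8.06 2.23 1.65 head 76.95145979782991 20.1
```

Emit:
send_rows --rows '[{"tx": -0.001, "ty": 0, "tz": 0, "turn": 0}, {"tx": -0.001, "ty": 0, "tz": 0, "turn": 0}, {"tx": -0.001, "ty": 0, "tz": 0, "turn": 0}, {"tx": -0.001, "ty": 0, "tz": 0, "turn": 0}, {"tx": 0, "ty": 0, "tz": 0, "turn": 0}]'

```text
clock: 20.6
ee_pos: [0.5945, 0.0204, 0.0724]
eef_rot: [[0.226, 0.974, 0.002], [0.974, -0.226, 0.003], [0.003, 0.002, -1.0]]
force: [3.4, 7.9, 1.3]
opening: 0.173
finger_force: 39.0
```

```bash
python3 st.py
```

```text
t 0.1552 s 0.5742 z 0.0724 F u,n,z 8.46 1.47 1.29 head 76.94686033028253 20.6
```

Emit:
send_rows --rows '[{"tx": -0.0007, "ty": 0, "tz": 0, "turn": 0}, {"tx": -0.0007, "ty": 0, "tz": 0, "turn": 0}, {"tx": 0, "ty": 0, "tz": 0, "turn": 0}]'

```text
clock: 20.9
ee_pos: [0.5941, 0.0192, 0.0724]
eef_rot: [[0.226, 0.974, 0.002], [0.974, -0.226, 0.003], [0.003, 0.002, -1.0]]
force: [3.7, 7.6, 1.2]
opening: 0.173
finger_force: 39.0
```

```bash
python3 st.py
```

```text
t 0.1538 s 0.5742 z 0.0724 F u,n,z 8.28 1.91 1.23 head 76.94778688910363 20.9
```

Emit:
send_rows --rows '[{"tx": -0.0007, "ty": 0, "tz": 0, "turn": 0}, {"tx": -0.0007, "ty": 0, "tz": 0, "turn": 0}, {"tx": 0, "ty": 0, "tz": 0, "turn": 0}]'

```text
clock: 21.2
ee_pos: [0.5941, 0.0188, 0.0725]
eef_rot: [[0.226, 0.974, 0.003], [0.974, -0.226, 0.004], [0.005, 0.002, -1.0]]
force: [4.1, 12.2, 0.7]
opening: 0.175
finger_force: 39.0
```

```bash
python3 st.py
```

```text
t 0.1534 s 0.5742 z 0.0725 F u,n,z 12.83 1.23 0.71 head 76.92007648363942 21.2
```

Emit:
send_rows --rows '[{"tx": -0.0007, "ty": 0, "tz": 0, "turn": 0}, {"tx": -0.0007, "ty": 0, "tz": 0, "turn": 0}, {"tx": 0, "ty": 0, "tz": 0, "turn": 0}]'

```text
clock: 21.5
ee_pos: [0.5941, 0.0187, 0.0725]
eef_rot: [[0.227, 0.974, 0.003], [0.974, -0.227, 0.006], [0.007, 0.002, -1.0]]
force: [5.3, 17.6, 0.5]
opening: 0.178
finger_force: 39.0
```

```bash
python3 st.py
```

```text
t 0.1533 s 0.5742 z 0.0725 F u,n,z 18.31 1.2 0.47 head 76.89238346198796 21.5
```

Emit:
send_rows --rows '[{"tx": 0.001, "ty": 0, "tz": 0, "turn": 0}, {"tx": 0, "ty": 0, "tz": 0, "turn": 0}]'

```text
clock: 21.7
ee_pos: [0.5941, 0.0187, 0.0725]
eef_rot: [[0.226, 0.974, 0.003], [0.974, -0.226, 0.004], [0.005, 0.002, -1.0]]
force: [4.5, 12.2, 0.7]
opening: 0.175
finger_force: 39.0
```

Emit:
send_rows --rows '[{"tx": 0, "ty": 0, "tz": 0, "turn": 0}, {"tx": 0, "ty": 0, "tz": 0, "turn": 0}, {"tx": 0, "ty": 0, "tz": 0, "turn": 0}, {"tx": 0, "ty": 0, "tz": 0, "turn": 0}, {"tx": 0, "ty": 0, "tz": 0, "turn": 0}]' --gripper -1

```text
clock: 22.2
ee_pos: [0.5924, 0.0154, 0.072]
eef_rot: [[0.225, 0.974, -0.0], [0.974, -0.225, -0.0], [-0.0, -0.0, -1.0]]
force: [0.2, 0.2, 0.4]
opening: 0.986
finger_force: 0.0
```

Emit:
send_rows --rows '[{"tx": 0, "ty": 0, "tz": -0.01, "turn": 0}, {"tx": 0, "ty": 0, "tz": -0.03, "turn": 0}, {"tx": 0, "ty": 0, "tz": -0.04, "turn": 0}, {"tx": 0, "ty": 0, "tz": -0.04, "turn": 0}, {"tx": 0, "ty": 0, "tz": -0.04, "turn": 0}]'

```text
clock: 22.7
ee_pos: [0.5924, 0.0156, 0.2344]
eef_rot: [[0.225, 0.974, 0.0], [0.974, -0.225, -0.0], [-0.0, 0.0, -1.0]]
force: [0.4, 0.5, -0.1]
opening: 1.003
finger_force: 0.0
```

Emit:
send_rows --rows '[{"tx": -0.04, "ty": 0, "tz": 0, "turn": 0}, {"tx": -0.04, "ty": 0, "tz": 0, "turn": 0}, {"tx": 0, "ty": 0, "tz": 0, "turn": 0}, {"tx": 0, "ty": 0, "tz": 0, "turn": 0}, {"tx": 0, "ty": 0, "tz": 0, "turn": 0}]'

```text
clock: 23.2
ee_pos: [0.5747, -0.0617, 0.2324]
eef_rot: [[0.225, 0.974, 0.0], [0.974, -0.225, 0.0], [0.0, 0.0, -1.0]]
force: [0.0, 0.8, -1.2]
opening: 0.998
finger_force: 0.0
```

```bash
python3 look.py w8; python3 st.py; python3 po.py w8;python3 - <<'E'
import cv2
im=cv2.imread('pics/w8.png')[60:320,200:450];cv2.imwrite('pics/w8c.png',cv2.resize(im,None,fx=2.3,fy=2.3))
from h import *
z=np.load('w8.npz');P=pts('wrist',z['d'],None,dict(ee_pos=z['ee_pos'],eef_rot=z['eef_rot']));h=np.deg2rad(76.85);u=np.array([np.cos(h),np.sin(h)]);n=np.array([u[1],-u[0]])
t=P[:,:2]@u;s=P[:,:2]@n
for a in np.arange(-.07,.12,.008):
    m=(t>a)&(t<a+.008)&(abs(s-.5715)<.003); print('%.3f %d %.4f'%(a,m.sum(),np.median(P[m,2]) if m.any() else 0),end='; ')
E
```

```text
23.2 [ 0.5747 -0.0617  0.2324] [-0.227  0.342  1.579  0.     1.221  0.   ]
t 0.0709 s 0.5736 z 0.2322 F u,n,z -0.21 0.4 0.54 head 77.02870288783087 23.25
dial 1807 t [0.0927 0.0938 0.1305 0.1444] s [0.5522 0.5531 0.5902 0.5912] z 0.0628 toolxy mid [ 0.0478 -0.0019]
-0.070 21 0.0633; -0.062 29 0.0648; -0.054 78 0.0655; -0.046 48 0.0622; -0.038 47 0.0652; -0.030 52 0.0654; -0.022 54 0.0655; -0.014 56 0.0655; -0.006 58 0.0657; 0.002 58 0.0654; 0.010 57 0.0657; 0.018 57 0.0656; 0.026 62 0.0655; 0.034 62 0.0654; 0.042 66 0.0650; 0.050 72 0.0586; 0.058 62 0.0577; 0.066 62 0.0577; 0.074 1039 0.2973; 0.082 197 0.2982; 0.090 58 0.0622; 0.098 68 0.0633; 0.106 70 0.0631; 0.114 72 0.0629;
```

View pics/w8c.png

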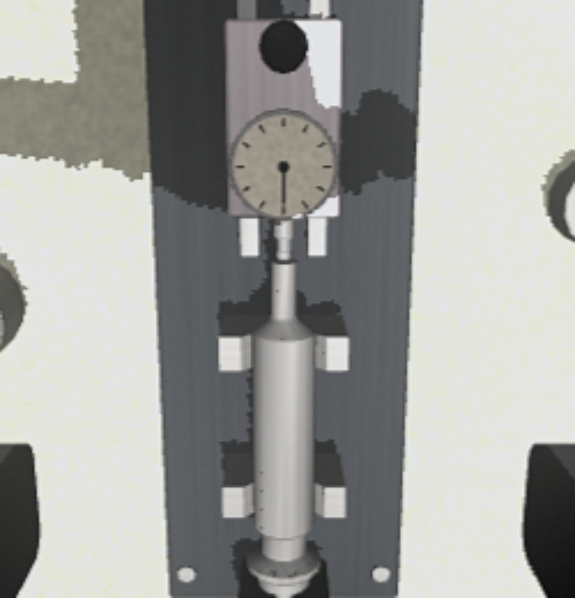

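The crop shows the punch level in both rests (top constant at 65.5 mm in the biased camera), its head on the screw at (285,585), and the spindle bearing on its tip at (284,262). The gripper is clear, so I hand in.

```bash
python3 -c "
from station import ctrl
print(ctrl.hand_in())"
```

```text
the job is handed in; nothing more can be done
None
```

The job is handed in, though no verdict came back: the narrow-tipped punch lies level in both V rests, after about 9.5 N against the screw for over a second, and the indicator is at its end stop with the spindle on the tip. It finished at about 23 s of the 61 s allowed, with the gripper clear.

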